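# Hang the token pail on the dial scale

## Task

Weigh the pail of laundry tokens: swing its bail from flat to upright while the pail stays standing where it is on its mat, then lift the pail by the bail and hang it in the twin hook of the dial scale. Let the scale take the weight gradually, never dropping or jerking the load onto it or forcing the hook down to its stop, and leave the pail hanging free and still, without pressing it hard on the mat, tipping tokens out or disturbing the other things.

Things in the scene. Friction and masses are not known exactly. Their poses are not given: they have to be found in the camera images.
- pail_bottom (a point): Open blue steel pail part-filled with tokens, total weight 0.25 to 0.8 kg (not known beforehand); 95 mm high, 92 mm across at the foot, 114 mm at the mouth, 124 mm over the bail's ears. This point is the centre of its underside, z up through the mouth, y along the axis of the bail's two ears; the bail lies towards its -x side.
- ear_axis (a point): Middle of the bail's hinge axis, on the pail's centre line 83 mm above its underside; axes as the pail's (hinge axis along y).
- tube_center (a point): Centre of the pail's wooden hand grip: a round tube 17 mm across and 44 mm long, at the middle of the bail, its length along the ear axis (y). It lies 100 mm from the ear axis and spins freely on the bail wire, so that it may be held firmly while the bail swings. With the bail flat there are about 30 mm between tube and pail rim.
- bail_top (a point): The same point as the tube's centre, but turning with the bail: its -x axis points from the ear axis to the tube, its y is along the wire. Either side of the tube 25 mm of bare straight steel wire, 5 mm thick, is exposed (from 22 to 47 mm off the middle), before the wire bends down to the ears.
- bail (a joint): Angle of the bail (rad): 0 lying flat towards the pail's -x side (level), 1.57 upright, 3.14 flat on the other side. The ears are slightly stiff, so the bail stays where it is left; it starts between 0 and 0.3.
- scale: White and blue dial scale standing fixed on the counter; origin on the counter under its column's axis, its hook reaching out to its -x side, z up. Grey base plate 250 mm (x -180 to +70) by 170 mm, 14 mm thick; column 46 x 56 mm and 414 mm high; round dial head 160 mm across on top, its centre 480 mm up, 52 mm thick.
- crook (a point): Midway between the bottoms of the scale's two hook prongs, at the height where the centre of the bail wire rests; 125 mm in front (-x) of the column axis, 275 mm above the counter when unloaded; goes down with the hook. Axes as the scale's. The bail wire must lie across both prongs (along y), tube and hand between them, pail below.
- prong_tips (a point): Midway between the upturned ends of the two 7 mm steel prongs, 19 mm in front (-x) of the crook and 14 mm above it (steel ends 4 mm higher). The prongs run along the scale's x at y = -34 and +34 mm, come out of the column 18 mm above crook level, dip at 45 degrees to the V-shaped crook and rise at 45 degrees or more to the ends; the wire slides down into the V.
- hook (a joint): How far the hook has sunk (m) from its unloaded height: 0 empty, sprung, so that it sinks in proportion to the load hung on it (about 2 to 6 cm for this pail) and bobs if loaded or let go suddenly; stop at 0.080. The dial needles follow it.
- detergent: Bystander: blue bottle, 72 mm across, 170 mm high; origin at the centre of its underside.
- tabs_tub: Bystander: white tub with orange lid, 90 mm across, 110 mm high; origin at the centre of its underside.
- spray_can: Bystander: aluminium can with green band, 60 mm across, 150 mm high; origin at the centre of its underside.
- check_weight: Bystander: the scale's brass check weight with a knob, 38 mm across, 58 mm high; origin at the centre of its underside.
- coin_drawer: Bystander: open steel coin drawer full of tokens, 100 x 170 x 55 mm; origin at the centre of its underside.
- coin_roll_a: Bystander: paper coin roll lying down, 25 mm thick, 66 mm long; origin under its middle.
- coin_roll_b: Bystander: red coin roll lying down, 25 mm thick, 66 mm long; origin under its middle.
- mat: Black rubber counting mat fixed on the counter, 280 x 300 x 4 mm, on which the pail stands at the start; origin at the centre of its underside.

How it is judged:
On the way, in this order (a step that is already met when the one before it is completed fails the run):
1. the bail is swung upright (within 0.25 rad) while the pail still stands on the mat, within 25 mm of where it stood (value of joint bail between 1.32 and 1.82 rad and height (world z) of pail_bottom below 0.01 m and distance of pail_bottom from where it was at the start of the episode below 0.025 m and angle between pail_bottom's own z axis and vertical below 0.08 rad), for 0.2 s.
2. the bail wire lies in the scale's hook and the scale carries the pail, off the counter (contact force between pail and scale above 1 N and value of joint hook above 0.01 m and distance between bail_top and crook below 0.012 m and height (world z) of pail_bottom above 0.02 m), for 0.2 s.
At the end, for the whole second after the job is handed in: The pail hangs free on the scale: bail middle within 12 mm of the crook, wire within 0.2 rad of square across the prongs, pail 20 mm or more off the counter and tilted under 0.35 rad, hook sunk 10 mm or more, hook and pail at rest (0.02 and 0.05 m/s) (distance between bail_top and crook below 0.012 m and angle between the y axis of bail_top and the y axis of crook, either way round below 0.2 rad and value of joint hook above 0.01 m and height (world z) of pail_bottom above 0.02 m and angle between pail_bottom's own z axis and vertical below 0.35 rad and velocity of joint hook between -0.02 and 0.02 m/s and linear speed of pail below 0.05 m/s); the robot touches nothing.
It fails at once if the load is dropped or jerked on the scale (hook moving faster than 0.10 m/s) (velocity of joint hook above 0.1 m/s or velocity of joint hook below -0.1 m/s).
It fails at once if the hook is forced down to its stop (75 mm) (value of joint hook above 0.075 m).
It fails at once if the pail is pressed down on the mat with more than 25 N (contact force between pail and mat above 25 N).
It fails at once if the pail is tipped by more than 0.6 rad (angle between pail_bottom's own z axis and vertical above 0.6 rad).
It fails at once if a bystander is moved by more than 30 mm (distance of any of detergent, tabs_tub, spray_can, check_weight, coin_drawer, coin_roll_a, coin_roll_b from where it was at the start of the episode above 0.03 m).
It also fails if it takes over 72 s, if anything falls off the work surface, if the arm or the gripper's body presses on something with over 40 N, if the wrist force passes 120 N, or if a joint passes its speed limit or range.

## Robot

A 7-joint arm with a two-finger parallel gripper is mounted at the origin on the work surface. World frame = base frame: x ahead of the robot, y to its left, z up, the work surface at z = 0. Lengths are in m, angles in rad, forces in N, time in s.
With the tool pointing down it reaches from about 0.4 to 0.85 m from the base axis. Payload 10.4 kg.
Tool frame: the origin (TCP) lies on the centre line of the jaws, within the pads' length; the fingertips stand 11 mm ahead of it and the grasp point (between the pads) lies 8 mm behind it (manip.finger_overhang is the distance from the TCP to the fingertips, in m); z points along the fingers, y is the line along which they close (so a half turn about z gives the same grasp; the last joint's range is limited). The gripper opens to 85 mm and grips with 20 to 120 N. Pads are 22 mm wide; open, the fingers measure 114 mm over their backs; the gripper's body (76 mm by 85 mm) begins 54 mm behind the grasp point. The pads swing forward as they close: fully open they stand 13 mm farther back than shut.
Start: joints at [-1.295, 0.332, -0.065, 1.46, 0.022, 1.35, -0.088], TCP at [0.184, 0.597, 0.242] pointing down, gripper open.
Joint ranges: [-2.6, 2.6], [-0.5, 2.12], [-1.47, 1.34], [0.16, 2.42], [-1.27, 4.41], [0.06, 2.06], [-2.6, 2.6]. Speed limits (rad/s): [2.22, 2.22, 2.79, 2.79, 3.14, 3.14, 3.14].

## Interface

Orientations are given as a unit quaternion [x, y, z, w].
In Python, from workcell import manip, imaging, workorder gives the robot as it stands.
- The arm moves only by the tool jog_arm, never from a script. Its argument "deltas" is a list of rows, each an object with "gripper": the opening, from 0 (shut) to 1 (fully open); "offset": the shift along the tool's x, y, z in m, a list of three; "rotation": the turn, a rotation vector about the tool's x, y, z in degrees, a list of three. In form: [{"gripper": gripper, "offset": [tx, ty, tz], "rotation": [ax, ay, az]}, ...]. A call has 1 to 20 rows; each row shifts and turns the commanded pose from where the row before left it, along the tool's axes as they then stand; what a row does not reach is not made up. A row lasts 1/10 s, in which the tool goes at most 50 mm and 8.59 degrees, less where a joint would pass 70% of its speed; a pose out of reach is approached as far as the arm can. A call with a gripper value outside its range is refused whole. The fingers move at their own pace and stop on an object; "newtons" is the grip in N (left out, the last holds). Time passes only in rows, so rows that do not move let the fingers close. It gives the time, the measured TCP pose, the force, the opening and the grip force at its end, in the units of the state.
- manip.get_obs(): the state, without advancing time (a new reading comes with each control period).
- imaging.camera(name): name is "scene" or "top"; returns the picture (480x640x3 uint8, blue, green, red); there is no depth.
- imaging.camera_model(name): a dict with "camera_matrix" (3x3 intrinsics, pixels), "world_to_cam" (4x4, takes a point from world to camera coordinates). Camera axes: x right, y up, looking along -z (the intrinsics and any distortion apply to the point x, -y, -z); pixel columns grow to the right and rows downward; lengths in m; the calibration is good to about 2 mm. A picture is of the moment at which its call begins. camera_model takes no time and is no camera call.
- workorder.hand_in(): hands the job in; it is judged then, once.
The state is a dict: "clock": time; "joint_pos": joint angles; "joint_velocities": joint speeds; "tau": joint torques, N m; "position": TCP position; "ee_rot": TCP orientation; "ft_force": force on the tool from outside, world axes, zero at the start; "torque": the same for the moment, N m; "grip_width": opening from 0.0 (shut) to 1.0 (fully open); "grasp_force": force on a finger pad.
Only numpy, scipy, OpenCV 4.12 (cv2) and the standard library are available. Lean on these libraries where they do the work, as an engineer would, in place of code of your own. Each camera call takes 0.05 s, during which the arm holds its last target. There are 200 camera calls.

## Working session

There is one attempt and no reset: what is moved stays moved. The work goes in short steps, Python scripts to look and compute and a tool call to move; the robot and the scene stay as the last step left them, time stands still between calls to the robot, and variables do not carry over. Pictures are saved under pics/ and viewed, at most 10 in all, crops included, and the job is handed in when it is done.

Besides the shell and the picture viewer there is one more tool, called after "Request:" by a JSON object that holds its "api" and its "payload", one argument or row to a line. jog_arm: Moves the arm, as the interface text tells. Its arguments: {"type":"object","properties":{"deltas":{"type":"array","items":{"type":"object","properties":{"gripper":{"type":"number"},"offset":{"type":"array","items":{"type":"number"}},"rotation":{"type":"array","items":{"type":"number"}}}}},"newtons":{"type":"number"}},"required":["deltas"]}

```bash
ls; mkdir -p pics
python3 - <<'E'
from workcell import manip, imaging
import cv2
print(manip.get_obs())
for n in("scene","top"):
    cv2.imwrite(f"pics/{n}0.png",imaging.camera(n)); print(imaging.camera_model(n))
E
```

```text
pics
{'clock': 0.0, 'joint_pos': array([-1.29458536,  0.33285356, -0.06469121,  1.4609258 ,  0.02162779,
        1.34988024, -0.08851356]), 'joint_velocities': array([ 0.00047758,  0.00078105,  0.00047961, -0.00120656, -0.00086202,
        0.00036668, -0.00017803]), 'tau': array([ 6.41243901e-06, -6.25457883e+01,  4.90039308e-02, -3.91600406e+01,
        1.61614880e-02,  1.01360321e-02, -8.28440079e-06]), 'position': array([0.18390544, 0.59696884, 0.24153474]), 'ee_rot': array([ 1.48847807e-01,  9.88859879e-01, -6.83067533e-04, -5.59432648e-05]), 'ft_force': array([-0.20408118, -0.26920485, -0.19098722]), 'torque': array([ 0.02750331, -0.0307632 , -0.0034013 ]), 'grasp_force': 0.0, 'grip_width': 0.9992776345085935}
{'camera_matrix': array([[516.86482914,   0.        , 319.79156717],
       [  0.        , 516.86482914, 246.68719794],
       [  0.        ,   0.        ,   1.        ]]), 'world_to_cam': array([[ 0.68520202,  0.72832148,  0.00678409, -0.38840308],
       [-0.44934832,  0.41537803,  0.79091541,  0.07908987],
       [ 0.57322272, -0.54498525,  0.61188789, -1.68456824],
       [ 0.        ,  0.        ,  0.        ,  1.        ]])}
{'camera_matrix': array([[515.43756152,   0.        , 322.70789673],
       [  0.        , 515.43756152, 234.90320115],
       [  0.        ,   0.        ,   1.        ]]), 'world_to_cam': array([[-1.34896716e-02, -9.99908483e-01,  1.02686820e-03,
        -7.14314533e-04],
       [ 9.94853802e-01, -1.33183295e-02,  1.00441699e-01,
        -5.46989230e-01],
       [-1.00418830e-01,  2.37650926e-03,  9.94942416e-01,
        -1.43179215e+00],
       [ 0.00000000e+00,  0.00000000e+00,  0.00000000e+00,
         1.00000000e+00]])}
```

View pics/scene0.png

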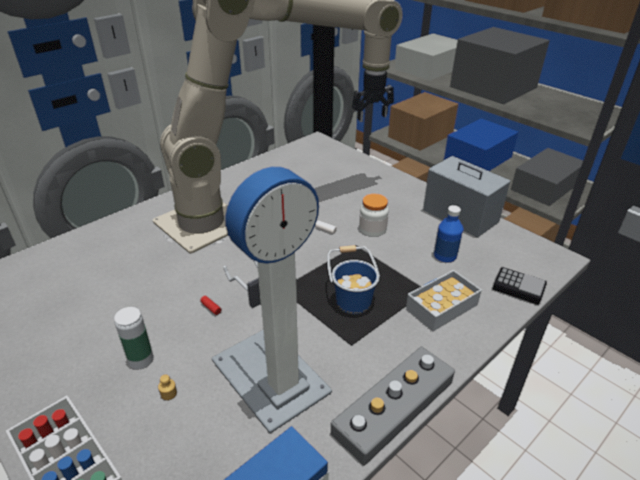

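View pics/top0.png

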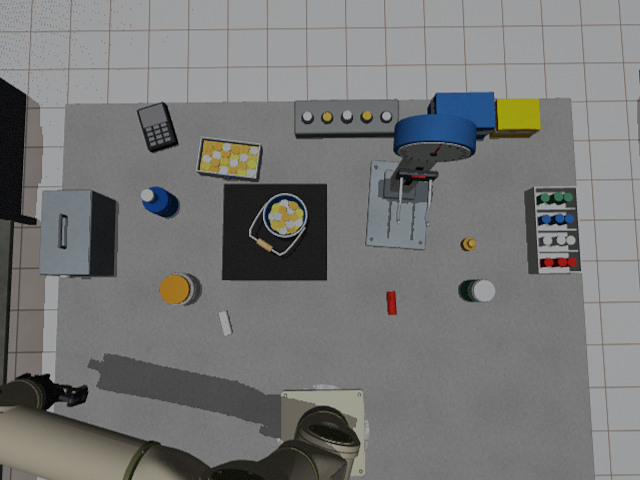

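The scene view shows the pail at about (355,285) with its tube at (348,248). In the top view the pail is at about (286,215), its tube at (264,245), and the prongs run from the column near (400,190) to (430,222). I'll enlarge both pail and hook areas for exact pixels.

Run:
```python
import cv2, numpy as np
t=cv2.imread("pics/top0.png"); s=cv2.imread("pics/scene0.png")
a=cv2.resize(t[150:290,230:320],None,fx=4,fy=4,interpolation=cv2.INTER_CUBIC)
b=cv2.resize(t[150:265,355:455],None,fx=4,fy=4,interpolation=cv2.INTER_CUBIC)
b=cv2.copyMakeBorder(b,0,a.shape[0]-b.shape[0],0,0,cv2.BORDER_CONSTANT)
cv2.imwrite("pics/tc.png",np.hstack([a,b]))
a=cv2.resize(s[230:320,320:390],None,fx=5,fy=5,interpolation=cv2.INTER_CUBIC)
b=cv2.resize(s[250:340,200:270],None,fx=5,fy=5,interpolation=cv2.INTER_CUBIC)
cv2.imwrite("pics/sc.png",np.hstack([a,b]))
```

```text
(no output)
```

View pics/tc.png

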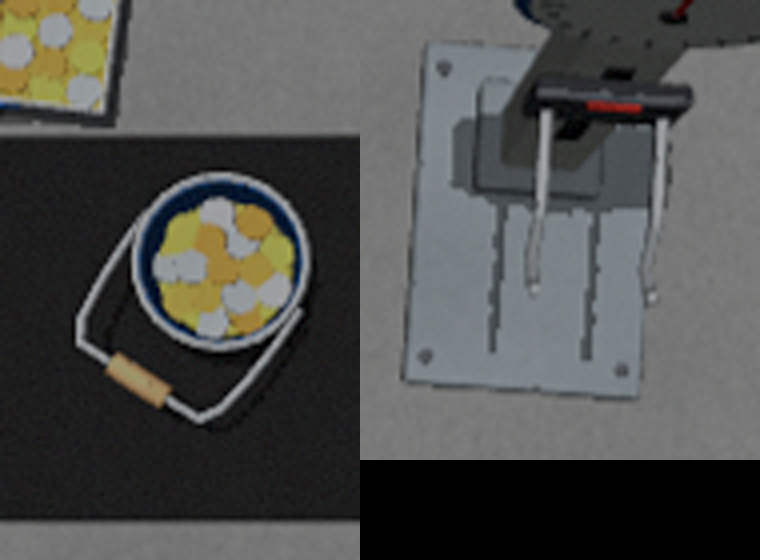

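View pics/sc.png

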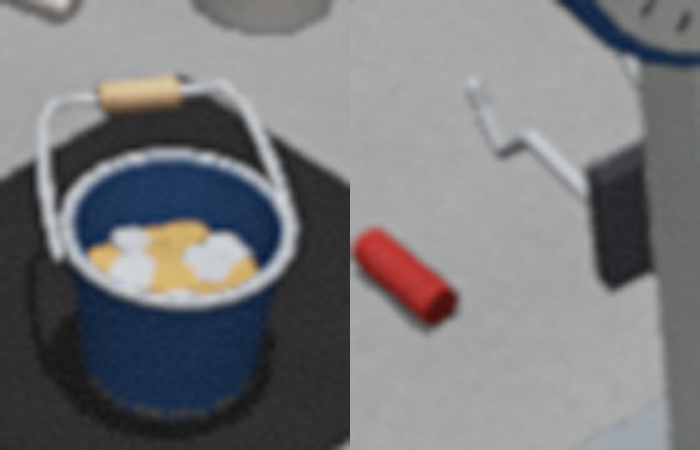

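The top crop shows the tube at full-image pixel (264.5,245), the rim centre at (285,215.5), the wire corners at (250,236) and (280.5,255), and the prong tips at (398,222.5) and (428,224). The scene crop shows the tube at (348,249), and the -y prong's tip at (224.6,266.8) with its V at (231,280).

```bash
cat > h.py <<'E'
import numpy as np, cv2
from workcell import imaging
M={n:imaging.camera_model(n) for n in("scene","top")}
def ray(n,p):
    K,T=M[n]["camera_matrix"],M[n]["world_to_cam"]; R,t=T[:3,:3],T[:3,3]
    d=np.linalg.inv(K)@[p[0],p[1],1]; d=R.T@(d*[1,-1,-1]); return -R.T@t,d/np.linalg.norm(d)
def plane(n,p,z):
    o,d=ray(n,p); return o+d*(z-o[2])/d[2]
def tri(pt,ps):
    (a,u),(b,v)=ray("top",pt),ray("scene",ps)
    k=np.linalg.lstsq(np.c_[u,-v],b-a,rcond=None)[0]; P,Q=a+k[0]*u,b+k[1]*v
    return (P+Q)/2,np.linalg.norm(P-Q)
def proj(n,P):
    K,T=M[n]["camera_matrix"],M[n]["world_to_cam"]; c=T[:3,:3]@P+T[:3,3]; q=K@(c*[1,-1,-1]); return q[:2]/q[2]
E
python3 - <<'E'
import cv2,numpy as np
from h import *
np.set_printoptions(precision=4,suppress=True)
t=cv2.imread("pics/top0.png"); s=cv2.imread("pics/scene0.png")
def wood(im,box):
    x0,y0,x1,y1=box; c=im[y0:y1,x0:x1].astype(int)
    m=((c[...,2]-c[...,0]>35)&(c[...,2]>110)).astype(np.uint8)
    M_=cv2.moments(m,True); return M_['m10']/M_['m00']+x0,M_['m01']/M_['m00']+y0,M_['m00'],.5*np.arctan2(2*M_['mu11'],M_['mu20']-M_['mu02'])
a=wood(t,(250,232,282,256)); b=wood(s,(335,242,362,256)); print(a,b)
tube=tri(a[:2],b[:2]); print("tube",tube)
rim=plane("top",(285,215.4),.099); print("rim z.099",rim)
# rim fit: blue mask in top
ws=[plane("top",p,tube[0][2]) for p in((250,236.25),(280.5,255))]; w=ws[0]-ws[1]; print("wire",w,np.linalg.norm(w),np.degrees(np.arctan2(w[1],w[0])))
for z in(.087,.099): print("dist",np.linalg.norm(tube[0][:2]-plane("top",(285,215.4),z)[:2]))
d=rim-tube[0]; print("pail x dir yaw",np.degrees(np.arctan2(d[1],d[0])))
print("tip-y",tri((428,224.2),(224.6,266.8)))
for p in((398.2,222.5),(428,224.2)): print("tip@.291",plane("top",p,.291))
c=[plane("top",(355+x/4,150+y/4),.014) for x,y in((67,42),(43,380),(277,398))]; print("base",c,[np.degrees(np.arctan2(*(c[i]-c[j])[[1,0]])) for i,j in((0,1),(1,2))],np.linalg.norm(c[0]-c[1]),np.linalg.norm(c[2]-c[1]))
E
```

```text
(264.10227272727275, 244.5681818181818, 88.0, np.float64(0.6137680057620135)) (347.45238095238096, 248.13095238095238, 84.0, np.float64(-0.09492715103804746))
tube (array([0.5154, 0.1494, 0.1093]), np.float64(0.0016597968443233324))
rim z.099 [0.594  0.0933 0.099 ]
wire [0.0512 0.0812 0.    ] 0.09599143226217731 57.746093301644805
dist 0.0974728293815285
dist 0.09658230410286507
pail x dir yaw -35.50812947586788
tip-y (array([ 0.5434, -0.2512,  0.2885]), np.float64(0.003818721736576528))
tip@.291 [ 0.547  -0.1832  0.291 ]
tip@.291 [ 0.5421 -0.2523  0.291 ]
base [array([ 0.7633, -0.1532,  0.014 ]), array([ 0.5177, -0.1305,  0.014 ]), array([ 0.5026, -0.2969,  0.014 ])] [np.float64(-5.300179838046197), np.float64(84.81707501324365)] 0.24659745496244595 0.16713125214318
```

Measurements agree with the given sizes:

| Item | Position (m) | Yaw | Check |
|---|---|---|---|
| Tube | (0.515, 0.149, 0.109) | – | bail at about 0.22 rad |
| Pail centre | (0.594, 0.093) | about -35° | 97 mm from tube, as expected |
| Crook | (0.564, -0.219, 0.275) | about -5° | base plate and tips agree |

First I turn the tool so its closing line runs along the pail's x, then move above the tube.

Request:
{"api": "jog_arm", "payload": {
  "deltas": [
    {"gripper": 0.38, "offset": [0, 0, 0], "rotation": [0, 0, 8.3]},
    {"gripper": 0.38, "offset": [0, 0, 0], "rotation": [0, 0, 8.3]},
    {"gripper": 0.38, "offset": [0, 0, 0], "rotation": [0, 0, 8.3]},
    {"gripper": 0.38, "offset": [0, 0, 0], "rotation": [0, 0, 8.3]},
    {"gripper": 0.38, "offset": [0, 0, 0], "rotation": [0, 0, 8.3]},
    {"gripper": 0.38, "offset": [0, 0, 0], "rotation": [0, 0, 8.3]},
    {"gripper": 0.38, "offset": [0, 0, 0], "rotation": [0, 0, 8.3]},
    {"gripper": 0.38, "offset": [0, 0, 0], "rotation": [0, 0, 8.3]},
    {"gripper": 0.38, "offset": [0, 0, 0], "rotation": [0, 0, 8.3]},
    {"gripper": 0.38, "offset": [0, 0, 0], "rotation": [0, 0, 8.3]},
    {"gripper": 0.38, "offset": [0, 0, 0], "rotation": [0, 0, 8.3]},
    {"gripper": 0.38, "offset": [0, 0, 0], "rotation": [0, 0, 8.3]},
    {"gripper": 0.38, "offset": [0, 0, 0], "rotation": [0, 0, 8.1]},
    {"gripper": 0.38, "offset": [0, 0, 0], "rotation": [0, 0, 0]}
  ],
  "newtons": 40
}}

```text
clock: 1.5
position: [0.1838, 0.5972, 0.2419]
ee_rot: [0.887, 0.462, -0.0, 0.0]
ft_force: [-0.2, 0.5, 0.4]
grip_width: 0.38
grasp_force: 0.0
```

Request:
{"api": "jog_arm", "payload": {
  "deltas": [
    {"gripper": 0.38, "offset": [-0.009, 0.0264, 0], "rotation": [0, 0, 0]},
    {"gripper": 0.38, "offset": [-0.009, 0.0264, 0], "rotation": [0, 0, 0]},
    {"gripper": 0.38, "offset": [-0.009, 0.0264, 0], "rotation": [0, 0, 0]},
    {"gripper": 0.38, "offset": [-0.009, 0.0264, 0], "rotation": [0, 0, 0]},
    {"gripper": 0.38, "offset": [-0.009, 0.0264, 0], "rotation": [0, 0, 0]},
    {"gripper": 0.38, "offset": [-0.009, 0.0264, 0], "rotation": [0, 0, 0]},
    {"gripper": 0.38, "offset": [-0.009, 0.0264, 0], "rotation": [0, 0, 0]},
    {"gripper": 0.38, "offset": [-0.009, 0.0264, 0], "rotation": [0, 0, 0]},
    {"gripper": 0.38, "offset": [-0.009, 0.0264, 0], "rotation": [0, 0, 0]},
    {"gripper": 0.38, "offset": [-0.009, 0.0264, 0], "rotation": [0, 0, 0]},
    {"gripper": 0.38, "offset": [-0.009, 0.0264, 0], "rotation": [0, 0, 0]},
    {"gripper": 0.38, "offset": [-0.009, 0.0264, 0], "rotation": [0, 0, 0]},
    {"gripper": 0.38, "offset": [-0.009, 0.0264, 0], "rotation": [0, 0, 0]},
    {"gripper": 0.38, "offset": [-0.009, 0.0264, 0], "rotation": [0, 0, 0]},
    {"gripper": 0.38, "offset": [-0.009, 0.0264, 0], "rotation": [0, 0, 0]},
    {"gripper": 0.38, "offset": [-0.009, 0.0264, 0], "rotation": [0, 0, 0]},
    {"gripper": 0.38, "offset": [-0.009, 0.0264, 0], "rotation": [0, 0, 0]},
    {"gripper": 0.38, "offset": [-0.009, 0.0264, 0], "rotation": [0, 0, 0]},
    {"gripper": 0.38, "offset": [-0.009, 0.0264, 0], "rotation": [0, 0, 0]},
    {"gripper": 0.38, "offset": [-0.009, 0.0264, 0], "rotation": [0, 0, 0]}
  ]
}}

```text
clock: 3.5
position: [0.5151, 0.1471, 0.2423]
ee_rot: [0.885, 0.465, 0.0, -0.0]
ft_force: [0.4, -0.5, 0.5]
grip_width: 0.382
grasp_force: 0.0
```

Request:
{"api": "jog_arm", "payload": {
  "deltas": [
    {"gripper": 0.38, "offset": [0, 0, 0], "rotation": [0, 0, 0]},
    {"gripper": 0.38, "offset": [0, 0, 0], "rotation": [0, 0, 0]},
    {"gripper": 0.38, "offset": [0, 0, 0], "rotation": [0, 0, 0]}
  ]
}}

```text
clock: 3.8
position: [0.5142, 0.149, 0.2421]
ee_rot: [0.886, 0.465, -0.0, -0.0]
ft_force: [0.3, 0.3, -0.9]
grip_width: 0.375
grasp_force: 0.0
```

```bash
cat > st.py <<'E'
from h import *; import sys
from workcell import manip
from scipy.spatial.transform import Rotation as Rn
np.set_printoptions(precision=4,suppress=True)
def st():
    o=manip.get_obs(); R=Rn.from_quat(o["ee_rot"]).as_matrix()
    print(o["clock"],"tcp",o["position"],"yaw y",np.degrees(np.arctan2(R[1,1],R[0,1])),"z",R[:,2],"F",o["ft_force"],"T",o["torque"],"grip",o["grip_width"],o["grasp_force"])
    print("j",o["joint_pos"]); return o,R
def to(P):
    o,R=st(); print("tool-frame move to",P,":",R.T@(np.array(P)-o["position"]))
if __name__=="__main__": to([float(v) for v in sys.argv[1:4]]) if len(sys.argv)>3 else st()
E
python3 st.py .5154 .1494 .101
```

```text
3.8 tcp [0.5142 0.149  0.2421] yaw y -34.64039426250093 z [-0.0004  0.0003 -1.    ] F [ 0.3361  0.2965 -0.9264] T [-0.0054  0.0085 -0.0042] grip 0.37545413146919643 0.0
j [-0.9111  0.1368  0.6009  1.7274 -0.0805  1.3023 -0.8977]
tool-frame move to [0.5154, 0.1494, 0.101] : [0.001  0.0009 0.1411]
```

Request:
{"api": "jog_arm", "payload": {
  "deltas": [
    {"gripper": 0.38, "offset": [0.001, 0.001, 0.02], "rotation": [0, 0, 0]},
    {"gripper": 0.38, "offset": [0, 0, 0.02], "rotation": [0, 0, 0]},
    {"gripper": 0.38, "offset": [0, 0, 0.02], "rotation": [0, 0, 0]},
    {"gripper": 0.38, "offset": [0, 0, 0.02], "rotation": [0, 0, 0]},
    {"gripper": 0.38, "offset": [0, 0, 0.015], "rotation": [0, 0, 0]},
    {"gripper": 0.38, "offset": [0, 0, 0.012], "rotation": [0, 0, 0]},
    {"gripper": 0.38, "offset": [0, 0, 0.01], "rotation": [0, 0, 0]},
    {"gripper": 0.38, "offset": [0, 0, 0.01], "rotation": [0, 0, 0]},
    {"gripper": 0.38, "offset": [0, 0, 0.008], "rotation": [0, 0, 0]},
    {"gripper": 0.38, "offset": [0, 0, 0.006], "rotation": [0, 0, 0]},
    {"gripper": 0.38, "offset": [0, 0, 0], "rotation": [0, 0, 0]},
    {"gripper": 0.38, "offset": [0, 0, 0], "rotation": [0, 0, 0]}
  ]
}}

```text
clock: 5.0
position: [0.5162, 0.1483, 0.1015]
ee_rot: [0.886, 0.463, 0.0, 0.0]
ft_force: [0.2, 0.2, -0.1]
grip_width: 0.384
grasp_force: 0.0
```

```bash
python3 st.py .5154 .1494 .101
python3 - <<'E'
from h import *
s=imaging.camera("scene");t=imaging.camera("top")
a=cv2.resize(s[200:320,300:420],(480,480),interpolation=cv2.INTER_CUBIC)
cv2.imwrite("pics/g1.png",a)
E
```

```text
5.0 tcp [0.5162 0.1483 0.1015] yaw y -34.825287650787466 z [ 0.0003  0.0001 -1.    ] F [ 0.2474  0.2336 -0.0559] T [-0.0249 -0.0243 -0.0212] grip 0.3839642212157457 0.0
j [-0.8645  0.2946  0.5778  1.8833 -0.1876  1.0171 -0.815 ]
tool-frame move to [0.5154, 0.1494, 0.101] : [ 0.0004 -0.0013  0.0005]
```

View pics/g1.png

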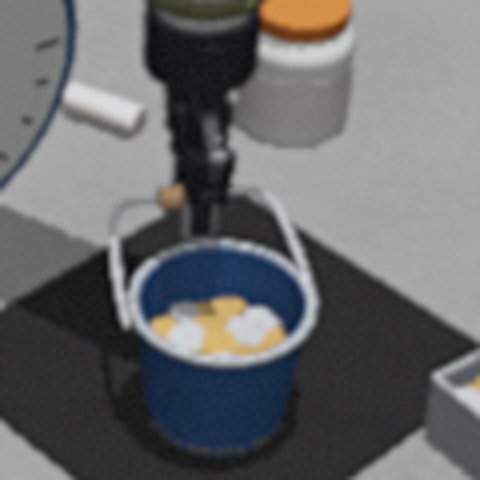

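The crop shows the fingers straddling the tube, whose left end is visible at about (172,195). The fingers sit a few mm toward the +y end, so I shift 3 mm and close.

Request:
{"api": "jog_arm", "payload": {
  "deltas": [
    {"gripper": 0.38, "offset": [-0.003, -0.001, 0], "rotation": [0, 0, 0]},
    {"gripper": 0.3, "offset": [0, 0, 0], "rotation": [0, 0, 0]},
    {"gripper": 0.25, "offset": [0, 0, 0], "rotation": [0, 0, 0]},
    {"gripper": 0.2, "offset": [0, 0, 0], "rotation": [0, 0, 0]},
    {"gripper": 0.15, "offset": [0, 0, 0], "rotation": [0, 0, 0]},
    {"gripper": 0.1, "offset": [0, 0, 0], "rotation": [0, 0, 0]},
    {"gripper": 0.0, "offset": [0, 0, 0], "rotation": [0, 0, 0]},
    {"gripper": 0.0, "offset": [0, 0, 0], "rotation": [0, 0, 0]},
    {"gripper": 0.0, "offset": [0, 0, 0], "rotation": [0, 0, 0]},
    {"gripper": 0.0, "offset": [0, 0, 0], "rotation": [0, 0, 0]}
  ],
  "newtons": 40
}}

```text
clock: 6.1
position: [0.5135, 0.1466, 0.1013]
ee_rot: [0.886, 0.463, 0.0, -0.0]
ft_force: [-2.2, 2.9, 0.6]
grip_width: 0.183
grasp_force: 38.9
```

```bash
python3 st.py; python3 -c "
import numpy as np
a=np.linspace(.225,1.57,16)
print(np.c_[a,np.r_[0,np.diff(-100*np.cos(a))],np.r_[0,-np.diff(100*np.sin(a))]].round(2))"
```

```text
6.1 tcp [0.5135 0.1466 0.1013] yaw y -34.80985948213073 z [ 0.0001  0.0003 -1.    ] F [-2.2118  2.9165  0.5798] T [0.6591 0.4498 0.1323] grip 0.18267954685302024 38.93217444419861
j [-0.8659  0.288   0.5788  1.8912 -0.1842  1.0149 -0.8157]
[[ 0.22  0.    0.  ]
 [ 0.31  2.39 -8.64]
 [ 0.4   3.15 -8.39]
 [ 0.49  3.89 -8.07]
 [ 0.58  4.6  -7.69]
 [ 0.67  5.27 -7.25]
 [ 0.76  5.9  -6.75]
 [ 0.85  6.48 -6.19]
 [ 0.94  7.01 -5.59]
 [ 1.03  7.48 -4.94]
 [ 1.12  7.89 -4.25]
 [ 1.21  8.24 -3.53]
 [ 1.3   8.52 -2.77]
 [ 1.39  8.74 -2.  ]
 [ 1.48  8.88 -1.21]
 [ 1.57  8.95 -0.41]]
```

The tube is gripped at about 16 mm. I'll swing the first half of the arc gently and check the forces.

Request:
{"api": "jog_arm", "payload": {
  "deltas": [
    {"gripper": 0, "offset": [0, 0.0011, -0.0044], "rotation": [0, 0, 0]},
    {"gripper": 0, "offset": [0, 0.0013, -0.0043], "rotation": [0, 0, 0]},
    {"gripper": 0, "offset": [0, 0.0015, -0.0042], "rotation": [0, 0, 0]},
    {"gripper": 0, "offset": [0, 0.0017, -0.0042], "rotation": [0, 0, 0]},
    {"gripper": 0, "offset": [0, 0.0019, -0.0041], "rotation": [0, 0, 0]},
    {"gripper": 0, "offset": [0, 0.002, -0.004], "rotation": [0, 0, 0]},
    {"gripper": 0, "offset": [0, 0.0022, -0.0039], "rotation": [0, 0, 0]},
    {"gripper": 0, "offset": [0, 0.0024, -0.0038], "rotation": [0, 0, 0]},
    {"gripper": 0, "offset": [0, 0.0026, -0.0037], "rotation": [0, 0, 0]},
    {"gripper": 0, "offset": [0, 0.0027, -0.0036], "rotation": [0, 0, 0]}
  ]
}}

```text
clock: 7.1
position: [0.5297, 0.1353, 0.1419]
ee_rot: [0.886, 0.463, 0.0, -0.0]
ft_force: [-1.3, 3.1, 0.8]
grip_width: 0.18
grasp_force: 39.1
```

Request:
{"api": "jog_arm", "payload": {
  "deltas": [
    {"gripper": 0, "offset": [0, 0, 0], "rotation": [0, 0, 0]},
    {"gripper": 0, "offset": [0, 0, 0], "rotation": [0, 0, 0]}
  ]
}}

```text
clock: 7.3
position: [0.5296, 0.1356, 0.1417]
ee_rot: [0.886, 0.463, 0.0, -0.0]
ft_force: [-1.2, 2.5, 2.6]
grip_width: 0.189
grasp_force: 39.2
```

Request:
{"api": "jog_arm", "payload": {
  "deltas": [
    {"gripper": 0, "offset": [0, 0.0029, -0.0034], "rotation": [0, 0, 0]},
    {"gripper": 0, "offset": [0, 0.003, -0.0033], "rotation": [0, 0, 0]},
    {"gripper": 0, "offset": [0, 0.0032, -0.0032], "rotation": [0, 0, 0]},
    {"gripper": 0, "offset": [0, 0.0033, -0.003], "rotation": [0, 0, 0]},
    {"gripper": 0, "offset": [0, 0.0035, -0.0029], "rotation": [0, 0, 0]},
    {"gripper": 0, "offset": [0, 0.0035, -0.0027], "rotation": [0, 0, 0]},
    {"gripper": 0, "offset": [0, 0.0037, -0.0026], "rotation": [0, 0, 0]},
    {"gripper": 0, "offset": [0, 0.0038, -0.0024], "rotation": [0, 0, 0]},
    {"gripper": 0, "offset": [0, 0.0039, -0.0022], "rotation": [0, 0, 0]},
    {"gripper": 0, "offset": [0, 0.004, -0.002], "rotation": [0, 0, 0]}
  ]
}}

```text
clock: 8.3
position: [0.5584, 0.1154, 0.1696]
ee_rot: [0.886, 0.463, 0.0, -0.0]
ft_force: [-0.3, 2.8, 4.3]
grip_width: 0.183
grasp_force: 39.3
```

Request:
{"api": "jog_arm", "payload": {
  "deltas": [
    {"gripper": 0, "offset": [0, 0, 0], "rotation": [0, 0, 0]},
    {"gripper": 0, "offset": [0, 0, 0], "rotation": [0, 0, 0]}
  ]
}}

```text
clock: 8.5
position: [0.5585, 0.1155, 0.1695]
ee_rot: [0.886, 0.463, 0.0, 0.0]
ft_force: [-0.0, 3.6, 6.2]
grip_width: 0.185
grasp_force: 39.4
```

Request:
{"api": "jog_arm", "payload": {
  "deltas": [
    {"gripper": 0, "offset": [0, 0.004, -0.0025], "rotation": [0, 0, 0]},
    {"gripper": 0, "offset": [0, 0.0041, -0.0022], "rotation": [0, 0, 0]},
    {"gripper": 0, "offset": [0, 0.0042, -0.002], "rotation": [0, 0, 0]},
    {"gripper": 0, "offset": [0, 0.0043, -0.0016], "rotation": [0, 0, 0]},
    {"gripper": 0, "offset": [0, 0.0044, -0.0012], "rotation": [0, 0, 0]},
    {"gripper": 0, "offset": [0, 0, 0], "rotation": [0, 0, 0]}
  ]
}}

```text
clock: 9.1
position: [0.5755, 0.1025, 0.1784]
ee_rot: [0.887, 0.463, -0.0, 0.0]
ft_force: [0.4, -0.7, -4.4]
grip_width: 0.185
grasp_force: 39.2
```

Request:
{"api": "jog_arm", "payload": {
  "deltas": [
    {"gripper": 0, "offset": [0, 0.0044, -0.0003], "rotation": [0, 0, 0]},
    {"gripper": 0, "offset": [0, 0.0044, -0.0003], "rotation": [0, 0, 0]},
    {"gripper": 0, "offset": [0, 0.0044, -0.0002], "rotation": [0, 0, 0]},
    {"gripper": 0, "offset": [0, 0.0044, -0.0001], "rotation": [0, 0, 0]},
    {"gripper": 0, "offset": [0, 0.0044, 0], "rotation": [0, 0, 0]},
    {"gripper": 0, "offset": [0, 0, 0], "rotation": [0, 0, 0]},
    {"gripper": 0, "offset": [0, 0, 0], "rotation": [0, 0, 0]},
    {"gripper": 0, "offset": [0, 0, 0], "rotation": [0, 0, 0]}
  ]
}}

```text
clock: 9.9
position: [0.5931, 0.0911, 0.1793]
ee_rot: [0.886, 0.463, -0.0, -0.0]
ft_force: [-0.1, -0.0, -7.9]
grip_width: 0.182
grasp_force: 38.9
```

```bash
python3 st.py
python3 - <<'E'
from h import *
s=imaging.camera("scene");t=imaging.camera("top")
a=cv2.resize(s[190:310,300:420],(480,480),interpolation=cv2.INTER_CUBIC)
b=cv2.resize(t[160:280,230:330],(400,480),interpolation=cv2.INTER_CUBIC)
cv2.imwrite("pics/g2.png",np.hstack([a,b][:2])[:,:800])
E
```

```text
9.9 tcp [0.5931 0.0911 0.1793] yaw y -34.80780053549372 z [-0.0005  0.0001 -1.    ] F [-0.0874 -0.0455 -7.8903] T [ 0.0314  0.0647 -0.0391] grip 0.182419985835773 38.944562673568726
j [-0.7282  0.3582  0.6242  1.642  -0.2207  1.2133 -0.6638]
```

View pics/g2.png

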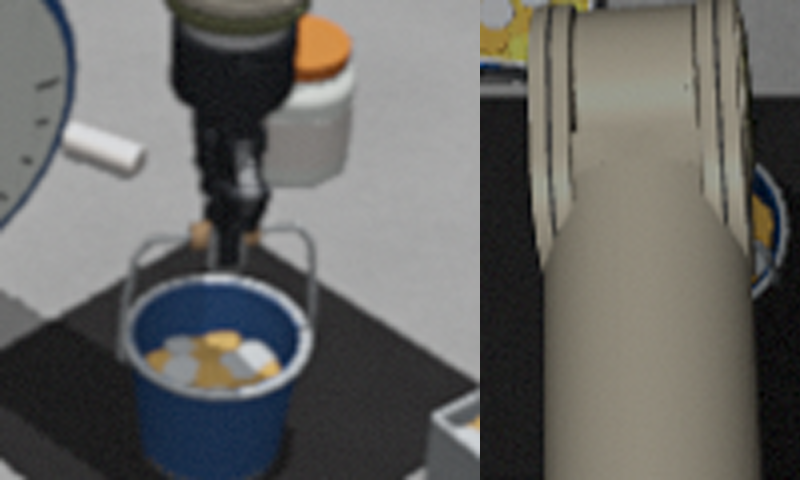

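The bail is upright with the fingers centred on the tube (its ends show at (200,235) and (253,237)), and the pail is standing at the same place. The wrist carries about 8 N, roughly the whole weight. Next I lift and turn to the scale's yaw.

Request:
{"api": "jog_arm", "payload": {
  "deltas": [
    {"gripper": 0, "offset": [0, 0, -0.002], "rotation": [0, 0, 0]},
    {"gripper": 0, "offset": [0, 0, -0.004], "rotation": [0, 0, 0]},
    {"gripper": 0, "offset": [0, 0, -0.006], "rotation": [0, 0, 0]},
    {"gripper": 0, "offset": [0, 0, -0.008], "rotation": [0, 0, 0]},
    {"gripper": 0, "offset": [0, 0, -0.01], "rotation": [0, 0, 0]},
    {"gripper": 0, "offset": [0, 0, -0.01], "rotation": [0, 0, 0]},
    {"gripper": 0, "offset": [0, 0, -0.01], "rotation": [0, 0, 0]},
    {"gripper": 0, "offset": [0, 0, -0.01], "rotation": [0, 0, 0]},
    {"gripper": 0, "offset": [0, 0, -0.01], "rotation": [0, 0, 0]},
    {"gripper": 0, "offset": [0, 0, -0.01], "rotation": [0, 0, 0]},
    {"gripper": 0, "offset": [0, 0, -0.01], "rotation": [0, 0, 0]},
    {"gripper": 0, "offset": [0, 0, -0.01], "rotation": [0, 0, 0]},
    {"gripper": 0, "offset": [0, 0, -0.01], "rotation": [0, 0, 0]},
    {"gripper": 0, "offset": [0, 0, -0.008], "rotation": [0, 0, 0]},
    {"gripper": 0, "offset": [0, 0, -0.006], "rotation": [0, 0, 0]},
    {"gripper": 0, "offset": [0, 0, -0.004], "rotation": [0, 0, 0]}
  ]
}}

```text
clock: 11.6
position: [0.5934, 0.0909, 0.3081]
ee_rot: [0.886, 0.463, 0.0, -0.0]
ft_force: [-0.3, -0.1, -7.2]
grip_width: 0.184
grasp_force: 39.1
```

Request:
{"api": "jog_arm", "payload": {
  "deltas": [
    {"gripper": 0, "offset": [0, 0, 0], "rotation": [0, 0, -1]},
    {"gripper": 0, "offset": [0, 0, 0], "rotation": [0, 0, -2]},
    {"gripper": 0, "offset": [0, 0, 0], "rotation": [0, 0, -3]},
    {"gripper": 0, "offset": [0, 0, 0], "rotation": [0, 0, -3]},
    {"gripper": 0, "offset": [0, 0, 0], "rotation": [0, 0, -3]},
    {"gripper": 0, "offset": [0, 0, 0], "rotation": [0, 0, -3]},
    {"gripper": 0, "offset": [0, 0, 0], "rotation": [0, 0, -3]},
    {"gripper": 0, "offset": [0, 0, 0], "rotation": [0, 0, -3]},
    {"gripper": 0, "offset": [0, 0, 0], "rotation": [0, 0, -3]},
    {"gripper": 0, "offset": [0, 0, 0], "rotation": [0, 0, -3]},
    {"gripper": 0, "offset": [0, 0, 0], "rotation": [0, 0, -2]},
    {"gripper": 0, "offset": [0, 0, 0], "rotation": [0, 0, -1]},
    {"gripper": 0, "offset": [0, 0, 0], "rotation": [0, 0, 0]}
  ]
}}

```text
clock: 12.9
position: [0.5932, 0.0909, 0.3073]
ee_rot: [0.736, 0.677, -0.0, -0.0]
ft_force: [-0.5, 0.5, -7.1]
grip_width: 0.184
grasp_force: 39.0
```

```bash
python3 st.py .504 -.214 .307
```

```text
12.9 tcp [0.5932 0.0909 0.3073] yaw y -4.804694873654817 z [-0.0005 -0.0001 -1.    ] F [-0.5147  0.4797 -7.1236] T [-0.0152  0.0104  0.0307] grip 0.18426777380246714 39.0498948097229
j [-0.6913  0.2711  0.5795  1.455  -0.1481  1.4599 -0.196 ]
tool-frame move to [0.504, -0.214, 0.307] : [-0.3113 -0.0633  0.0003]
```

Request:
{"api": "jog_arm", "payload": {
  "deltas": [
    {"gripper": 0, "offset": [-0.004, -0.003, 0], "rotation": [0, 0, 0]},
    {"gripper": 0, "offset": [-0.008, -0.006, 0], "rotation": [0, 0, 0]},
    {"gripper": 0, "offset": [-0.012, -0.008, 0], "rotation": [0, 0, 0]},
    {"gripper": 0, "offset": [-0.015, -0.009, 0], "rotation": [0, 0, 0]},
    {"gripper": 0, "offset": [-0.015, -0.009, 0], "rotation": [0, 0, 0]},
    {"gripper": 0, "offset": [-0.015, -0.009, 0], "rotation": [0, 0, 0]},
    {"gripper": 0, "offset": [-0.015, -0.007, 0], "rotation": [0, 0, 0]},
    {"gripper": 0, "offset": [-0.015, -0.006, 0], "rotation": [0, 0, 0]},
    {"gripper": 0, "offset": [-0.015, -0.004, 0], "rotation": [0, 0, 0]},
    {"gripper": 0, "offset": [-0.015, -0.002, 0], "rotation": [0, 0, 0]},
    {"gripper": 0, "offset": [-0.015, 0, 0], "rotation": [0, 0, 0]},
    {"gripper": 0, "offset": [-0.015, 0, 0], "rotation": [0, 0, 0]},
    {"gripper": 0, "offset": [-0.015, 0, 0], "rotation": [0, 0, 0]},
    {"gripper": 0, "offset": [-0.015, 0, 0], "rotation": [0, 0, 0]},
    {"gripper": 0, "offset": [-0.015, 0, 0], "rotation": [0, 0, 0]},
    {"gripper": 0, "offset": [-0.015, 0, 0], "rotation": [0, 0, 0]},
    {"gripper": 0, "offset": [-0.015, 0, 0], "rotation": [0, 0, 0]},
    {"gripper": 0, "offset": [-0.015, 0, 0], "rotation": [0, 0, 0]},
    {"gripper": 0, "offset": [-0.015, 0, 0], "rotation": [0, 0, 0]},
    {"gripper": 0, "offset": [-0.012, 0, 0], "rotation": [0, 0, 0]}
  ]
}}

```text
clock: 14.9
position: [0.5072, -0.1805, 0.3075]
ee_rot: [0.736, 0.676, -0.0, 0.0]
ft_force: [-0.1, -1.2, -7.7]
grip_width: 0.183
grasp_force: 39.1
```

Request:
{"api": "jog_arm", "payload": {
  "deltas": [
    {"gripper": 0, "offset": [-0.012, 0, 0], "rotation": [0, 0, 0]},
    {"gripper": 0, "offset": [-0.01, 0, 0], "rotation": [0, 0, 0]},
    {"gripper": 0, "offset": [-0.008, 0, 0], "rotation": [0, 0, 0]},
    {"gripper": 0, "offset": [-0.006, 0, 0], "rotation": [0, 0, 0]},
    {"gripper": 0, "offset": [-0.003, 0, 0], "rotation": [0, 0, 0]},
    {"gripper": 0, "offset": [0, 0, 0], "rotation": [0, 0, 0]},
    {"gripper": 0, "offset": [0, 0, 0], "rotation": [0, 0, 0]},
    {"gripper": 0, "offset": [0, 0, 0], "rotation": [0, 0, 0]},
    {"gripper": 0, "offset": [0, 0, 0], "rotation": [0, 0, 0]},
    {"gripper": 0, "offset": [0, 0, 0], "rotation": [0, 0, 0]}
  ]
}}

```text
clock: 15.9
position: [0.5041, -0.2175, 0.3076]
ee_rot: [0.736, 0.677, 0.0, -0.0]
ft_force: [-0.0, -0.8, -6.5]
grip_width: 0.183
grasp_force: 39.1
```

```bash
python3 st.py .504 -.214 .307;  python3 - <<'E'
from h import *
s=imaging.camera("scene");t=imaging.camera("top")
cv2.imwrite("pics/s3.png",s);cv2.imwrite("pics/t3.png",t)
a=cv2.resize(s[210:350,170:270],(400,560),interpolation=cv2.INTER_CUBIC)
b=cv2.resize(t[140:280,360:460],(400,560),interpolation=cv2.INTER_CUBIC)
cv2.imwrite("pics/g3.png",np.hstack([a,b]))
E
```

```text
15.9 tcp [ 0.5041 -0.2175  0.3076] yaw y -4.799901093098048 z [ 0.0001  0.0002 -1.    ] F [-0.0248 -0.7643 -6.4817] T [ 0.0433 -0.0071 -0.0191] grip 0.1833591781469471 39.11902070045471
j [-0.3896  0.1535  0.8089  1.5971 -0.112   1.439   0.3444]
tool-frame move to [0.504, -0.214, 0.307] : [ 0.0034 -0.0004  0.0006]
```

View pics/g3.png

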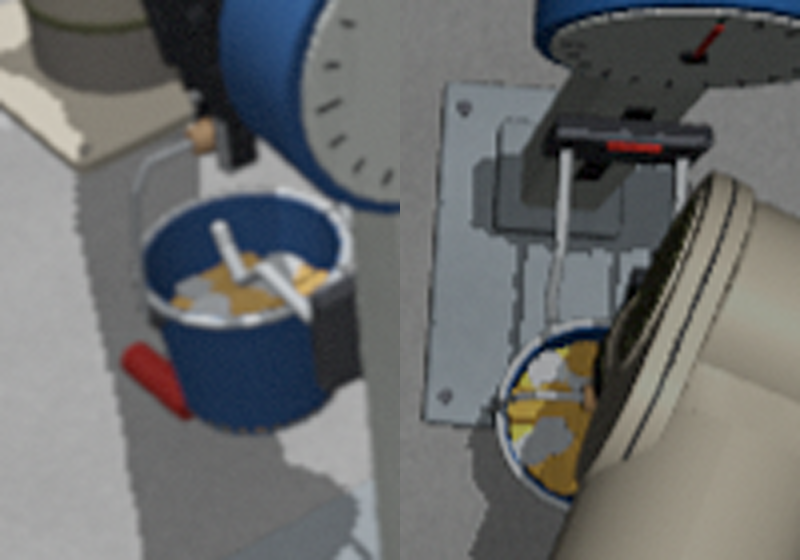

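The left crop shows the bail in front of the prong, with its tube end at (200,135) and the prong tip at (220,230). The right crop shows the wire just short of the left prong tip (553,318), with the wire corner at about (512,395) and the tube end at (588,397). I'll check the wire against the tips.

Run:
```python
from h import *
np.set_printoptions(precision=4,suppress=True)
f=lambda x,y:(360+(x-400+.5)/4-.5,140+(y+.5)/4-.5)
for n,p in(("corner",(510,397)),("tube end",(587,397))): print(n,plane("top",f(*p),.3153))
print("tri wire-corner? tube end seen in scene", tri(f(587,397),(170+200/4,210+135/4)))
c=np.array([.504,-.2175,.3153]);d=np.array([np.sin(np.radians(4.8)),np.cos(np.radians(4.8)),0])
print("expected tube end",c+.022*d,"corner",c+.047*d)
print("column edges", plane("top",f(553,322),.291))
```

```text
corner [ 0.5069 -0.1534  0.3153]
tube end [ 0.5063 -0.1971  0.3153]
tri wire-corner? tube end seen in scene (array([ 0.4997, -0.211 ,  0.3031]), np.float64(0.028188506463173228))
expected tube end [ 0.5058 -0.1956  0.3153] corner [ 0.5079 -0.1707  0.3153]
column edges [ 0.5525 -0.1826  0.291 ]
```

Run:
```python
from h import *
np.set_printoptions(precision=4,suppress=True)
f=lambda x,y:(360+(x-400+.5)/4-.5,140+(y+.5)/4-.5)
for z in(.4,.45,.5,.55,.6): print(z,"wrist front",plane("top",f(715,173),z),"left",plane("top",f(583,420),z),"dial bottom edge",plane("top",f(690,82),z))
for z in(.4,.5,.56): print(proj("top",np.array([.663,-.228,z])),proj("top",np.array([.715,-.228,z])))
```

```text
0.4 wrist front [ 0.6173 -0.2547  0.4   ] left [ 0.4865 -0.1806  0.4   ] dial bottom edge [ 0.6668 -0.2431  0.4   ]
0.45 wrist front [ 0.6072 -0.2431  0.45  ] left [ 0.4825 -0.1724  0.45  ] dial bottom edge [ 0.6544 -0.2321  0.45  ]
0.5 wrist front [ 0.5972 -0.2315  0.5   ] left [ 0.4785 -0.1643  0.5   ] dial bottom edge [ 0.6421 -0.221   0.5   ]
0.55 wrist front [ 0.5871 -0.2199  0.55  ] left [ 0.4745 -0.1561  0.55  ] dial bottom edge [ 0.6298 -0.21    0.55  ]
0.6 wrist front [ 0.5771 -0.2084  0.6   ] left [ 0.4705 -0.148   0.6   ] dial bottom edge [ 0.6174 -0.1989  0.6   ]
[425.1142 161.9548] [424.3039 138.1934]
[435.3412 149.5376] [434.3978 123.4921]
[442.5147 140.8279] [441.4723 113.1885]
```

The dial face is at about x = 0.664, leaving the wrist only 7 to 20 mm of clearance. The tube spins freely, so I tilt the tool 20° back about it before advancing.

Request:
{"api": "jog_arm", "payload": {
  "deltas": [
    {"gripper": 0, "offset": [0.0005, 0, 0], "rotation": [-1, 0, 0]},
    {"gripper": 0, "offset": [0.0005, 0, 0], "rotation": [-2, 0, 0]},
    {"gripper": 0, "offset": [0.0005, 0, 0], "rotation": [-2, 0, 0]},
    {"gripper": 0, "offset": [0.0005, 0, 0], "rotation": [-2, 0, 0]},
    {"gripper": 0, "offset": [0.0005, 0, 0], "rotation": [-2, 0, 0]},
    {"gripper": 0, "offset": [0.0005, 0, 0], "rotation": [-2, 0, 0]},
    {"gripper": 0, "offset": [0, 0, 0], "rotation": [-2, 0, 0]},
    {"gripper": 0, "offset": [0, 0, 0], "rotation": [-2, 0, 0]},
    {"gripper": 0, "offset": [0, 0, 0], "rotation": [-2, 0, 0]},
    {"gripper": 0, "offset": [0, 0, 0], "rotation": [-2, 0, 0]},
    {"gripper": 0, "offset": [0, 0, 0], "rotation": [-1, 0, 0]},
    {"gripper": 0, "offset": [0, 0, 0], "rotation": [0, 0, 0]},
    {"gripper": 0, "offset": [0, 0, 0], "rotation": [0, 0, 0]}
  ]
}}

```text
clock: 17.3
position: [0.5042, -0.2146, 0.3076]
ee_rot: [0.725, 0.667, 0.118, 0.128]
ft_force: [-0.1, 0.1, -6.8]
grip_width: 0.182
grasp_force: 39.2
```

Run:
```python
from st import *
o,R=st(); g=o["position"]-.0078*R[:,2]; print("tube",g)
for z in(.312,.275): print("to crook",R.T@(np.array([.5637,-.2195,z])-g))
print("down",R.T@[0,0,-1],"fwd",R.T@[.9962,-.0872,0])
```

```text
17.3 tcp [ 0.5042 -0.2146  0.3076] yaw y -4.821088221029421 z [ 0.3404 -0.0283 -0.9398] F [-0.0518  0.1397 -6.8473] T [0.0746 0.8236 0.0176] grip 0.18153973377518903 39.19892728328705
j [-0.4344 -0.195   0.7277  1.8732  0.0609  1.0737  0.2022]
tube [ 0.5016 -0.2144  0.3149]
to crook [0.0001 0.0576 0.0241]
to crook [0.0001 0.045  0.0588]
down [-0.0004 -0.3416  0.9398] fwd [-0.0033  0.9398  0.3416]
```

Request:
{"api": "jog_arm", "payload": {
  "deltas": [
    {"gripper": 0, "offset": [0, 0.0019, 0.0007], "rotation": [0, 0, 0]},
    {"gripper": 0, "offset": [0, 0.0038, 0.0014], "rotation": [0, 0, 0]},
    {"gripper": 0, "offset": [0, 0.0047, 0.0017], "rotation": [0, 0, 0]},
    {"gripper": 0, "offset": [0, 0.0047, 0.0017], "rotation": [0, 0, 0]},
    {"gripper": 0, "offset": [0, 0.0047, 0.0017], "rotation": [0, 0, 0]},
    {"gripper": 0, "offset": [0, 0.0047, 0.0017], "rotation": [0, 0, 0]},
    {"gripper": 0, "offset": [0, 0.0047, 0.0017], "rotation": [0, 0, 0]},
    {"gripper": 0, "offset": [0, 0.0047, 0.0017], "rotation": [0, 0, 0]},
    {"gripper": 0, "offset": [0, 0.0047, 0.0017], "rotation": [0, 0, 0]},
    {"gripper": 0, "offset": [0, 0.0047, 0.0017], "rotation": [0, 0, 0]},
    {"gripper": 0, "offset": [0, 0.0047, 0.0017], "rotation": [0, 0, 0]},
    {"gripper": 0, "offset": [0, 0.0047, 0.0017], "rotation": [0, 0, 0]},
    {"gripper": 0, "offset": [0, 0.0038, 0.0014], "rotation": [0, 0, 0]},
    {"gripper": 0, "offset": [0, 0.0019, 0.0007], "rotation": [0, 0, 0]},
    {"gripper": 0, "offset": [0, 0, 0], "rotation": [0, 0, 0]},
    {"gripper": 0, "offset": [0, 0, 0], "rotation": [0, 0, 0]},
    {"gripper": 0, "offset": [0, 0, 0], "rotation": [0, 0, 0]}
  ]
}}

```text
clock: 19.0
position: [0.5661, -0.22, 0.3076]
ee_rot: [0.725, 0.666, 0.118, 0.128]
ft_force: [0.2, -0.0, -5.7]
grip_width: 0.188
grasp_force: 39.2
```

Run:
```python
from st import *
o,R=st(); g=o["position"]-.0078*R[:,2]; print("tube",g)
s=imaging.camera("scene");t=imaging.camera("top")
a=cv2.resize(s[180:320,190:290],(400,560),interpolation=cv2.INTER_CUBIC)
b=cv2.resize(t[130:270,360:460],(400,560),interpolation=cv2.INTER_CUBIC)
cv2.imwrite("pics/g4.png",np.hstack([a,b]))
```

```text
19.0 tcp [ 0.5661 -0.22    0.3076] yaw y -4.830974032706036 z [ 0.3408 -0.0286 -0.9397] F [ 0.2258 -0.0332 -5.6973] T [ 0.0769  0.8859 -0.0468] grip 0.18817752820969652 39.20131981372833
j [-0.4519 -0.0004  0.8088  1.7496 -0.1058  1.0576  0.3091]
tube [ 0.5634 -0.2198  0.315 ]
```

View pics/g4.png

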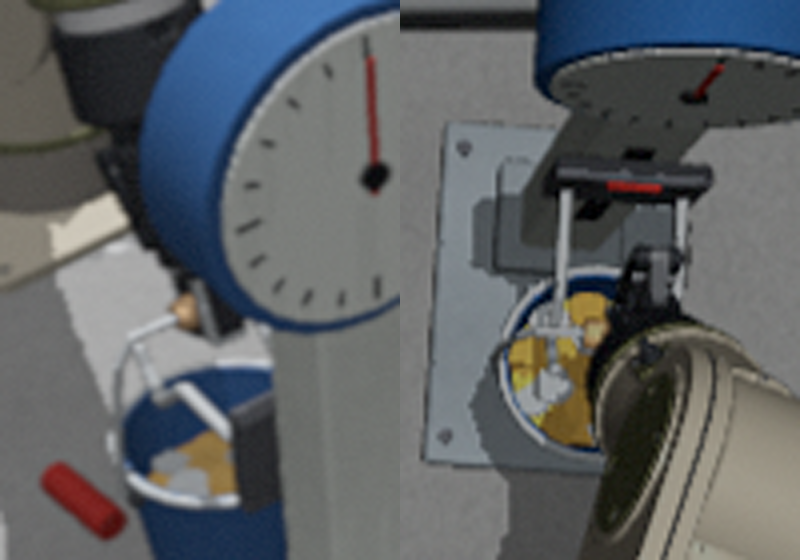

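Both crops show the wire lying over the prongs behind their tips (about (150,330) in the scene crop, (565,330) in the top crop), with the wrist clear of the dial. Now I lower gently.

Request:
{"api": "jog_arm", "payload": {
  "deltas": [
    {"gripper": 0, "offset": [0, -0.0007, 0.0019], "rotation": [0, 0, 0]},
    {"gripper": 0, "offset": [0, -0.001, 0.0028], "rotation": [0, 0, 0]},
    {"gripper": 0, "offset": [0, -0.001, 0.0028], "rotation": [0, 0, 0]},
    {"gripper": 0, "offset": [0, -0.001, 0.0028], "rotation": [0, 0, 0]},
    {"gripper": 0, "offset": [0, -0.001, 0.0028], "rotation": [0, 0, 0]},
    {"gripper": 0, "offset": [0, -0.001, 0.0028], "rotation": [0, 0, 0]},
    {"gripper": 0, "offset": [0, -0.001, 0.0028], "rotation": [0, 0, 0]},
    {"gripper": 0, "offset": [0, -0.001, 0.0028], "rotation": [0, 0, 0]},
    {"gripper": 0, "offset": [0, -0.001, 0.0028], "rotation": [0, 0, 0]},
    {"gripper": 0, "offset": [0, -0.001, 0.0028], "rotation": [0, 0, 0]},
    {"gripper": 0, "offset": [0, -0.001, 0.0028], "rotation": [0, 0, 0]},
    {"gripper": 0, "offset": [0, -0.0007, 0.0019], "rotation": [0, 0, 0]},
    {"gripper": 0, "offset": [0, -0.0007, 0.0019], "rotation": [0, 0, 0]},
    {"gripper": 0, "offset": [0, 0, 0], "rotation": [0, 0, 0]},
    {"gripper": 0, "offset": [0, 0, 0], "rotation": [0, 0, 0]}
  ]
}}

```text
clock: 20.6
position: [0.5664, -0.2199, 0.2719]
ee_rot: [0.725, 0.666, 0.118, 0.128]
ft_force: [0.4, 0.0, -6.5]
grip_width: 0.183
grasp_force: 39.2
```

Request:
{"api": "jog_arm", "payload": {
  "deltas": [
    {"gripper": 0, "offset": [0, -0.0007, 0.0019], "rotation": [0, 0, 0]},
    {"gripper": 0, "offset": [0, -0.0007, 0.0019], "rotation": [0, 0, 0]},
    {"gripper": 0, "offset": [0, -0.0007, 0.0019], "rotation": [0, 0, 0]},
    {"gripper": 0, "offset": [0, -0.0007, 0.0019], "rotation": [0, 0, 0]},
    {"gripper": 0, "offset": [0, -0.0007, 0.0019], "rotation": [0, 0, 0]},
    {"gripper": 0, "offset": [0, -0.0007, 0.0019], "rotation": [0, 0, 0]},
    {"gripper": 0, "offset": [0, -0.0007, 0.0019], "rotation": [0, 0, 0]},
    {"gripper": 0, "offset": [0, -0.0007, 0.0019], "rotation": [0, 0, 0]},
    {"gripper": 0, "offset": [0, -0.0007, 0.0019], "rotation": [0, 0, 0]},
    {"gripper": 0, "offset": [0, -0.0007, 0.0019], "rotation": [0, 0, 0]},
    {"gripper": 0, "offset": [0, 0, 0], "rotation": [0, 0, 0]},
    {"gripper": 0, "offset": [0, 0, 0], "rotation": [0, 0, 0]},
    {"gripper": 0, "offset": [0, 0, 0], "rotation": [0, 0, 0]}
  ]
}}

```text
clock: 21.9
position: [0.5663, -0.2199, 0.2517]
ee_rot: [0.725, 0.666, 0.118, 0.128]
ft_force: [0.9, -0.3, -3.9]
grip_width: 0.181
grasp_force: 39.3
```

Request:
{"api": "jog_arm", "payload": {
  "deltas": [
    {"gripper": 0, "offset": [0, -0.0007, 0.0019], "rotation": [0, 0, 0]},
    {"gripper": 0, "offset": [0, -0.0007, 0.0019], "rotation": [0, 0, 0]},
    {"gripper": 0, "offset": [0, -0.0007, 0.0019], "rotation": [0, 0, 0]},
    {"gripper": 0, "offset": [0, -0.0007, 0.0019], "rotation": [0, 0, 0]},
    {"gripper": 0, "offset": [0, -0.0007, 0.0019], "rotation": [0, 0, 0]},
    {"gripper": 0, "offset": [0, -0.0007, 0.0019], "rotation": [0, 0, 0]},
    {"gripper": 0, "offset": [0, -0.0007, 0.0019], "rotation": [0, 0, 0]},
    {"gripper": 0, "offset": [0, -0.0007, 0.0019], "rotation": [0, 0, 0]},
    {"gripper": 0, "offset": [0, 0, 0], "rotation": [0, 0, 0]},
    {"gripper": 0, "offset": [0, 0, 0], "rotation": [0, 0, 0]},
    {"gripper": 0, "offset": [0, 0, 0], "rotation": [0, 0, 0]}
  ]
}}

```text
clock: 23.0
position: [0.5663, -0.2199, 0.2355]
ee_rot: [0.725, 0.666, 0.118, 0.128]
ft_force: [2.1, 0.1, -2.8]
grip_width: 0.185
grasp_force: 39.4
```

```bash
python3 st.py
python3 - <<'E'
from workcell import imaging,manip
import numpy as np
F=[]
for i in range(6): imaging.camera("top"); F.append(manip.get_obs()["ft_force"])
print(np.mean(F,0),np.std(F,0))
E
```

```text
23.0 tcp [ 0.5663 -0.2199  0.2355] yaw y -4.821974618224966 z [ 0.3411 -0.0287 -0.9396] F [ 2.1272  0.0812 -2.7682] T [ 0.1005  0.187  -0.089 ] grip 0.1851668373004015 39.42022383213043
j [-0.4332  0.0642  0.8184  1.8584 -0.1848  0.9108  0.3815]
[ 2.07411175 -0.33182637 -2.09613496] [0.30785752 0.39140797 0.23689145]
```

Request:
{"api": "jog_arm", "payload": {
  "deltas": [
    {"gripper": 0, "offset": [0, 0.0005, 0.0002], "rotation": [0, 0, 0]},
    {"gripper": 0, "offset": [0, 0.0005, 0.0002], "rotation": [0, 0, 0]},
    {"gripper": 0, "offset": [0, -0.0007, 0.0019], "rotation": [0, 0, 0]},
    {"gripper": 0, "offset": [0, -0.0007, 0.0019], "rotation": [0, 0, 0]},
    {"gripper": 0, "offset": [0, -0.0007, 0.0019], "rotation": [0, 0, 0]},
    {"gripper": 0, "offset": [0, -0.0007, 0.0019], "rotation": [0, 0, 0]},
    {"gripper": 0, "offset": [0, 0, 0], "rotation": [0, 0, 0]},
    {"gripper": 0, "offset": [0, 0, 0], "rotation": [0, 0, 0]},
    {"gripper": 0, "offset": [0, 0, 0], "rotation": [0, 0, 0]}
  ]
}}

```text
clock: 24.2
position: [0.567, -0.22, 0.2271]
ee_rot: [0.725, 0.666, 0.117, 0.127]
ft_force: [-4.5, 1.9, -1.4]
grip_width: 0.187
grasp_force: 39.7
```

```bash
python3 st.py
python3 - <<'E'
from workcell import imaging,manip
import numpy as np
F=[]
for i in range(6): imaging.camera("top"); F.append(manip.get_obs()["ft_force"])
print(np.mean(F,0),np.std(F,0))
E
```

```text
24.2 tcp [ 0.567  -0.22    0.2271] yaw y -4.831340382155886 z [ 0.3401 -0.0285 -0.94  ] F [-4.4992  1.8826 -1.4182] T [ 0.208   1.5537 -0.1064] grip 0.187037694446144 39.74881410598755
j [-0.4288  0.0771  0.8186  1.8675 -0.2001  0.8954  0.3943]
[-5.64775312  1.14760633 -1.54207544] [0.69199993 0.34099096 0.41943121]
```

Request:
{"api": "jog_arm", "payload": {
  "deltas": [
    {"gripper": 0, "offset": [0, -0.0007, -0.0002], "rotation": [0, 0, 0]},
    {"gripper": 0, "offset": [0, 0, 0], "rotation": [0, 0, 0]},
    {"gripper": 0, "offset": [0, -0.0007, 0.0019], "rotation": [0, 0, 0]},
    {"gripper": 0, "offset": [0, -0.0007, 0.0019], "rotation": [0, 0, 0]},
    {"gripper": 0, "offset": [0, -0.0007, 0.0019], "rotation": [0, 0, 0]},
    {"gripper": 0, "offset": [0, -0.0007, 0.0019], "rotation": [0, 0, 0]},
    {"gripper": 0, "offset": [0, 0, 0], "rotation": [0, 0, 0]},
    {"gripper": 0, "offset": [0, 0, 0], "rotation": [0, 0, 0]},
    {"gripper": 0, "offset": [0, 0, 0], "rotation": [0, 0, 0]}
  ]
}}

```text
clock: 25.4
position: [0.5667, -0.22, 0.2193]
ee_rot: [0.725, 0.666, 0.118, 0.128]
ft_force: [-0.1, -0.0, -0.4]
grip_width: 0.181
grasp_force: 39.6
```

```bash
python3 st.py
python3 - <<'E'
from workcell import imaging,manip
import numpy as np
F=[]
for i in range(6): imaging.camera("top"); F.append(manip.get_obs()["ft_force"])
print(np.mean(F,0),np.std(F,0))
E
```

```text
25.4 tcp [ 0.5667 -0.22    0.2193] yaw y -4.816436542332432 z [ 0.3413 -0.0288 -0.9395] F [-0.1294 -0.0397 -0.4362] T [ 0.0707  0.451  -0.1283] grip 0.18093112577070763 39.635998606681824
j [-0.4257  0.0848  0.8181  1.8792 -0.211   0.8782  0.4045]
[ 0.01721178 -0.47213349 -0.41148399] [0.33222792 0.71139376 0.23430061]
```

Request:
{"api": "jog_arm", "payload": {
  "deltas": [
    {"gripper": 0, "offset": [0, -0.0004, 0.0009], "rotation": [0, 0, 0]},
    {"gripper": 0, "offset": [0, -0.0004, 0.0009], "rotation": [0, 0, 0]},
    {"gripper": 0, "offset": [0, 0, 0], "rotation": [0, 0, 0]},
    {"gripper": 0, "offset": [0, 0, 0], "rotation": [0, 0, 0]},
    {"gripper": 0, "offset": [0, 0, 0], "rotation": [0, 0, 0]},
    {"gripper": 0.17, "offset": [0, 0, 0], "rotation": [0, 0, 0]},
    {"gripper": 0.19, "offset": [0, 0, 0], "rotation": [0, 0, 0]},
    {"gripper": 0.21, "offset": [0, 0, 0], "rotation": [0, 0, 0]},
    {"gripper": 0.24, "offset": [0, 0, 0], "rotation": [0, 0, 0]},
    {"gripper": 0.28, "offset": [0, 0, 0], "rotation": [0, 0, 0]},
    {"gripper": 0.33, "offset": [0, 0, 0], "rotation": [0, 0, 0]},
    {"gripper": 0.38, "offset": [0, 0, 0], "rotation": [0, 0, 0]},
    {"gripper": 0.42, "offset": [0, 0, 0], "rotation": [0, 0, 0]},
    {"gripper": 0.45, "offset": [0, 0, 0], "rotation": [0, 0, 0]},
    {"gripper": 0.45, "offset": [0, 0, 0], "rotation": [0, 0, 0]},
    {"gripper": 0.45, "offset": [0, 0, 0], "rotation": [0, 0, 0]},
    {"gripper": 0.45, "offset": [0, 0, 0], "rotation": [0, 0, 0]}
  ],
  "newtons": 20
}}

```text
clock: 27.4
position: [0.5664, -0.2199, 0.2171]
ee_rot: [0.725, 0.666, 0.118, 0.128]
ft_force: [0.6, 1.1, -0.4]
grip_width: 0.452
grasp_force: 0.0
```

Run:
```python
from st import *
st()
s=imaging.camera("scene");t=imaging.camera("top")
a=cv2.resize(s[180:320,190:290],(400,560),interpolation=cv2.INTER_CUBIC)
b=cv2.resize(t[130:270,360:460],(400,560),interpolation=cv2.INTER_CUBIC)
cv2.imwrite("pics/g5.png",np.hstack([a,b]))
```

```text
27.4 tcp [ 0.5664 -0.2199  0.2171] yaw y -4.817518658265088 z [ 0.3408 -0.0286 -0.9397] F [ 0.6163  1.1015 -0.3913] T [0.024  0.3966 0.0263] grip 0.45248690862770125 0.0
j [-0.4249  0.0869  0.818   1.8824 -0.2139  0.8744  0.4071]
```

View pics/g5.png

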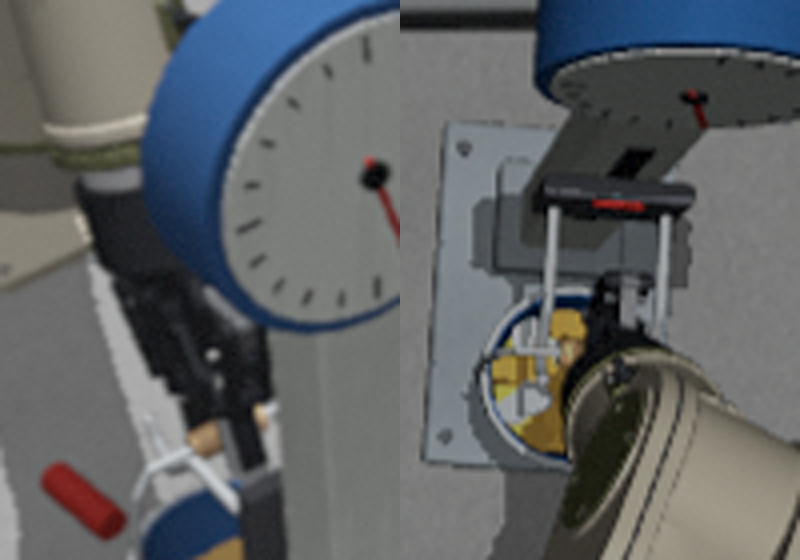

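The wire is seated in the V of both prongs and the needle is deflected; the fingers are open around the tube (about (225,430) in the scene crop). I retreat along the tool axis.

Request:
{"api": "jog_arm", "payload": {
  "deltas": [
    {"gripper": 0.45, "offset": [0, 0, -0.002], "rotation": [0, 0, 0]},
    {"gripper": 0.45, "offset": [0, 0, -0.004], "rotation": [0, 0, 0]},
    {"gripper": 0.45, "offset": [0, 0, -0.006], "rotation": [0, 0, 0]},
    {"gripper": 0.45, "offset": [0, 0, -0.008], "rotation": [0, 0, 0]},
    {"gripper": 0.45, "offset": [0, 0, -0.01], "rotation": [0, 0, 0]},
    {"gripper": 0.45, "offset": [0, 0, -0.01], "rotation": [0, 0, 0]},
    {"gripper": 0.45, "offset": [0, 0, -0.01], "rotation": [0, 0, 0]},
    {"gripper": 0.45, "offset": [0, 0, -0.01], "rotation": [0, 0, 0]},
    {"gripper": 0.45, "offset": [0, 0, -0.01], "rotation": [0, 0, 0]},
    {"gripper": 0.45, "offset": [0, 0, -0.01], "rotation": [0, 0, 0]},
    {"gripper": 0.45, "offset": [0, 0, -0.01], "rotation": [0, 0, 0]},
    {"gripper": 0.45, "offset": [0, 0, -0.01], "rotation": [0, 0, 0]},
    {"gripper": 0.45, "offset": [0, 0, -0.01], "rotation": [0, 0, 0]},
    {"gripper": 0.45, "offset": [0, 0, -0.006], "rotation": [0, 0, 0]},
    {"gripper": 0.45, "offset": [0, 0, 0], "rotation": [0, 0, 0]},
    {"gripper": 0.45, "offset": [0, 0, 0], "rotation": [0, 0, 0]},
    {"gripper": 0.45, "offset": [0, 0, 0], "rotation": [0, 0, 0]},
    {"gripper": 0.45, "offset": [0, 0, 0], "rotation": [0, 0, 0]}
  ]
}}

```text
clock: 29.3
position: [0.5268, -0.2165, 0.3256]
ee_rot: [0.725, 0.667, 0.117, 0.128]
ft_force: [-0.4, 0.7, -0.9]
grip_width: 0.451
grasp_force: 0.0
```

Request:
{"api": "jog_arm", "payload": {
  "deltas": [
    {"gripper": 0.45, "offset": [0, 0, 0], "rotation": [0, 0, 0]},
    {"gripper": 0.45, "offset": [0, 0, 0], "rotation": [0, 0, 0]},
    {"gripper": 0.45, "offset": [0, 0, 0], "rotation": [0, 0, 0]},
    {"gripper": 0.45, "offset": [0, 0, 0], "rotation": [0, 0, 0]},
    {"gripper": 0.45, "offset": [0, 0, 0], "rotation": [0, 0, 0]},
    {"gripper": 0.45, "offset": [0, 0, 0], "rotation": [0, 0, 0]},
    {"gripper": 0.45, "offset": [0, 0, 0], "rotation": [0, 0, 0]},
    {"gripper": 0.45, "offset": [0, 0, 0], "rotation": [0, 0, 0]},
    {"gripper": 0.45, "offset": [0, 0, 0], "rotation": [0, 0, 0]},
    {"gripper": 0.45, "offset": [0, 0, 0], "rotation": [0, 0, 0]},
    {"gripper": 0.45, "offset": [0, 0, 0], "rotation": [0, 0, 0]},
    {"gripper": 0.45, "offset": [0, 0, 0], "rotation": [0, 0, 0]},
    {"gripper": 0.45, "offset": [0, 0, 0], "rotation": [0, 0, 0]},
    {"gripper": 0.45, "offset": [0, 0, 0], "rotation": [0, 0, 0]},
    {"gripper": 0.45, "offset": [0, 0, 0], "rotation": [0, 0, 0]},
    {"gripper": 0.45, "offset": [0, 0, 0], "rotation": [0, 0, 0]},
    {"gripper": 0.45, "offset": [0, 0, 0], "rotation": [0, 0, 0]},
    {"gripper": 0.45, "offset": [0, 0, 0], "rotation": [0, 0, 0]},
    {"gripper": 0.45, "offset": [0, 0, 0], "rotation": [0, 0, 0]},
    {"gripper": 0.45, "offset": [0, 0, 0], "rotation": [0, 0, 0]}
  ]
}}

```text
clock: 31.3
position: [0.5269, -0.2166, 0.3261]
ee_rot: [0.725, 0.666, 0.118, 0.128]
ft_force: [0.2, -0.1, 0.0]
grip_width: 0.452
grasp_force: 0.0
```

Run:
```python
from st import *
st()
S=[imaging.camera("scene") for i in range(12)]; t=imaging.camera("top")
g=[cv2.GaussianBlur(x[220:420,190:270],(5,5),0).astype(int) for x in S]
print([int((abs(x-g[0]).max(2)>25).sum()) for x in g])
a=cv2.resize(S[-1][230:370,190:290],(400,560),interpolation=cv2.INTER_CUBIC)
b=cv2.resize(t[130:270,360:460],(400,560),interpolation=cv2.INTER_CUBIC)
cv2.imwrite("pics/g6.png",np.hstack([a,b]))
```

```text
31.3 tcp [ 0.5269 -0.2166  0.3261] yaw y -4.822565909315849 z [ 0.3408 -0.0286 -0.9397] F [ 0.1521 -0.0632  0.0021] T [-0.0072  0.3541 -0.0333] grip 0.4523400656364663 0.0
j [-0.4537 -0.1366  0.7583  1.7981  0.0168  1.1024  0.2269]
[0, 0, 0, 0, 0, 0, 0, 0, 0, 0, 0, 0]
```

View pics/g6.png

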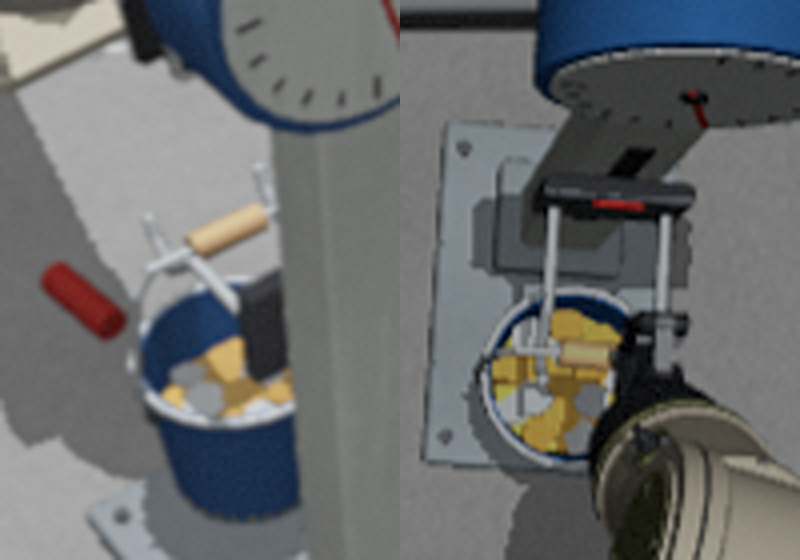

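The pail hangs level with its wire in both prongs (scene crop: tube at (228,230), wire crossing the V at (175,262)). Nothing moved over 0.6 s, and the gripper is clear with zero force.

```bash
python3 -c "
from workcell import workorder; print(workorder.hand_in())"
```

```text
the job is handed in; nothing more can be done
None
```

The pail hangs free and still in the scale's twin hook, sunk by my estimate about 50 mm, and I handed the job in at about 32 s; the hand-in returned no verdict.

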